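# Unlock the T-handle tap wrench from its bayonet holder and hang it in the fork

### The arm

A 6-joint arm with a two-finger parallel gripper is mounted at the origin on the work surface. World frame = base frame: x ahead of the robot, y to its left, z up, the work surface at z = 0. Lengths are in mm, angles in rad, forces in N, time in s.
With the tool pointing down it reaches from about 300 to 875 mm from the base axis. Payload 4.2 kg.
Tool frame: the origin (TCP) lies midway between the tips of the shut fingers; the grasp point (between the pads) lies 19 mm behind it; z points along the fingers, y is the line along which they close (so a half turn about z gives the same grasp; the last joint's range is limited). The gripper opens to 85 mm and grips with 20 to 120 N. Pads are 22 mm wide; open, the fingers measure 114 mm over their backs; the gripper's body (76 mm by 85 mm) begins 54 mm behind the grasp point. The pads swing forward as they close: fully open they stand 13 mm farther back than shut.
Start: joints at [1.138, 0.32, 1.565, -0, 1.257, -0.02], TCP at [230.679, 526.715, 231.338] pointing down, gripper open.
Joint ranges: [-3.11, 3.11], [-0.84, 2.01], [0.21, 2.61], [-1.34, 4.49], [0.05, 2.63], [-2.56, 2.56]. Speed limits (rad/s): [2.57, 2.57, 3.14, 3.14, 3.14, 3.14].

### API

Orientations are given as a 3x3 rotation matrix whose columns are the frame's x, y, z axes.
In Python, from rig import manip, get_image, camera_model, spot_in, landmark_of gives the robot as it stands.
- The arm moves only by the tool move_arm, never from a script. Its argument "rows" is a list of rows, each an object with "gripper": the opening, from -1 (shut) to 1 (fully open), so that 0 is half open; "translation": the shift along the tool's x, y, z in mm, a list of three; "roll": the turn about the tool's z in degrees. In form: [{"gripper": gripper, "translation": [dx, dy, dz], "roll": roll}, ...]. A call has 1 to 12 rows; each row is the pose to reach, as a shift and turn from the pose commanded when the call began, along the tool's axes at that moment; what a row does not reach only later rows make up. A row lasts 1/8 s, in which the tool goes at most 62.5 mm and 10.7 degrees, less where a joint would pass 70% of its speed; a pose out of reach is approached as far as the arm can. A call with a gripper value outside its range is refused whole. The fingers move at their own pace and stop on an object; the grip force is fixed at half the most. Time passes only in rows, so rows that repeat a pose let the fingers close. It gives the time, the measured TCP pose, the force, the opening and the grip force at its end, in the units of the state.
- manip.observe(): the state, without advancing time (a new reading comes with each control period).
- get_image(name): name is "scene" or "top" or "wrist"; returns the picture (420x560x3 uint8, red, green, blue); there is no depth.
- camera_model(name): a dict with "fovy" (degrees; the focal length in pixels is half the picture's height over the tangent of half this angle, whatever the lens; pixels are square), "cx", "cy" (the principal point, pixels), "dist_coeffs" ([k1, k2, p1, p2, k3] as OpenCV has them; the pictures are not rectified), "R" (3x3) and "t" (3): a world point X has camera coordinates R X + t. Camera axes: x right, y down, z forward; pixel columns grow to the right and rows downward; lengths in mm; the calibration is good to about 2 mm. A picture is of the moment at which its call begins: read the wrist's pose just before it. camera_model takes no time and is no camera call; for the wrist camera it gives the pose at the moment of the call.
- manip.job_done(): hands the job in; it is judged then, once.
Trained networks look in the newest picture that a camera, given by its name, has taken for a name from the list of things; names that differ only in an ending like _2 or _b are one class to them, and where a whole thing is asked for, a point or a joint stands for the part that bears it (a point fixed in the world has none). Each returns a list of dicts, best first, with "p" (0 to 1); they miss things now and then, are a little off and sometimes report something else, mostly with a low value. They report only what shows in the picture. A call takes as long as a camera call. They do not tell look-alikes from the thing itself.
- spot_in(camera, query): "extent" ([left, top, width, height] in pixels, round what is visible of it).
- landmark_of(camera, query): "at" ([column, row] in pixels: a listed point, or the origin of a listed thing).
The state is a dict: "time": time; "qpos": joint angles; "qvel": joint speeds; "joint_efforts": joint torques, N m; "ee_pos": TCP position; "tcp_rot": TCP orientation; "wrist_force": force on the tool from outside, world axes, zero at the start; "wrist_torque": the same for the moment, N m; "gripper_width": finger opening in mm; "grasp_force": force on a finger pad.
Only numpy, scipy, OpenCV 4.12 (cv2) and the standard library are available. Lean on these libraries where they do the work, as an engineer would, in place of code of your own. Each camera call takes 0.05 s, during which the arm holds its last target. There are 200 camera calls.

### The job

Press the holder's latch pad fully down, so that it stays down, then turn the T-handle tap wrench counter-clockwise (seen from above) until you feel its bayonet come free, and draw it straight up out of the holder without forcing it. Hang it upright in the open fork of the steel stand, its collar resting flat on both prongs and its shaft well in between them; do not let go of it in mid-air, and leave the housing, oil bottle, white disc and screwdriver where they are.

Things in the scene. Friction and masses are not known exactly. Their poses are not given: they have to be found in the camera images.
- wrench: Steel T-handle tap wrench, 161 mm tall, about 0.35 kg. Origin at its tip, z up the 9 mm shaft. Two opposite bayonet lugs along +-x: 32 mm over both, 8 mm wide, 5 mm tall, top 11 mm below the collar. Collar 56 mm across, 8 mm thick, underside at z = 105 mm; a flat ear 8 mm wide on it reaches 42 mm from the axis towards -x. At the start it stands in the holder, tip 13 mm above the bench.
- wrench_collar (a point): Centre of the underside of the collar; axes as wrench. It starts resting on the holder's top, hiding a keyed cap that the lugs sit 3 mm below. The wrench lifts only 3 to 5 mm until its lugs are under the keyway, 0.4 to 1.35 rad counter-clockwise from the start (varies, cannot be seen; passes within about 0.09 rad either side). Pull lightly up as you turn: free once it rises over 7 mm.
- wrench_bar (a point): Centre of the wrench's T bar, on a 13 mm stem, 50 mm above the collar's underside: 12 x 12 mm square, 90 mm long along y, a small ball on each end.
- holder: Fixed upright square aluminium block, 64 x 64 mm, top 118 mm above the bench, on a 110 x 130 mm base plate. Origin at the centre of its underside; the bore runs up along z. The latch is on its -x side (a grey housing reaching 82 mm from the axis).
- latch_pad (a point): Centre of the top face of the latch's steel press pad (26 mm along the holder's x, 30 mm along y), 68 mm from the bore axis towards the holder's -x; 127 mm above the bench when up.
- latch (a joint): How far the latch is pressed: 0 = up, it stands 3 mm from the ear's counter-clockwise side and blocks it (a fixed stop is on the other side); 0.010 m = fully down, against its stop, ear free to pass over it. Sliding friction about 4 N, no spring: it stays where it is left.
- fork: Fixed stand, 120 mm wide: a grey upright carries two level steel prongs, 12 mm wide, 8 mm thick, along the body's x, with a 40 mm gap between them, open towards -x and closed 35 mm beyond the seat point by a cross piece level with the prongs. Nothing stands higher than the prongs, 140 mm. Origin on the bench under the seat point.
- fork_seat (a point): Seat point: level with the top of the prongs (140 mm above the bench), midway between them, 41 mm from their free ends; axes as fork.
- housing: Bystander: open aluminium housing with cooling fins, 176 x 200 x 120 mm, 2.4 kg; origin at the centre of its underside.
- oil_bottle: Bystander: yellow cutting-oil bottle with a black cap, 56 mm across, 130 mm tall; origin at the centre of its underside.
- cover_disc: Bystander: flat white plastic disc, 64 mm across, 6 mm thick; origin at the centre of its underside.
- driver: Bystander: screwdriver with a black handle, lying on the bench along its x; origin under its middle.
There are look-alikes about, which are no part of the job. What is shaped like the holder but blue, red or turquoise is not meant.

How it is judged:
By the outcome, as a careful person would: the job done as asked, in the order asked, and still so for the second after the job is handed in, with the robot touching nothing.
It also fails if it takes over 64 s, if anything falls off the work surface, if the arm or the gripper's body presses on something with over 40 N, if the wrist force passes 120 N, or if a joint passes its speed limit or range.

## Working session

There is one attempt and no reset: what is moved stays moved. The work goes in short steps, Python scripts to look and compute and a tool call to move; the robot and the scene stay as the last step left them, time stands still between calls to the robot, and variables do not carry over. Pictures are saved under pics/ and viewed, at most 10 in all, crops included, and the job is handed in when it is done.

Besides the shell and the picture viewer there is one more tool, called after "Emit:" by a JSON object that holds its "op" and its "data", one argument or row to a line. move_arm: Moves the arm, as the interface text tells. Its arguments: {"type":"object","properties":{"rows":{"type":"array","items":{"type":"object","properties":{"gripper":{"type":"number"},"translation":{"type":"array","items":{"type":"number"}},"roll":{"type":"number"}}}}},"required":["rows"]}

```bash
mkdir -p pics; ls
cat > h.py <<'E'
from rig import manip,get_image,camera_model,spot_in,landmark_of
import numpy as np,cv2
def K(c):
    f=210/np.tan(np.radians(c['fovy'])/2); return np.array([[f,0,c['cx']],[0,f,c['cy']],[0,0,1.]])
def ray(c,p):
    u=cv2.undistortPoints(np.array([[p]],float),K(c),np.array(c['dist_coeffs'],float)).ravel()
    R=np.array(c['R']);t=np.array(c['t']); d=R.T@np.array([u[0],u[1],1]); return -R.T@t,d/np.linalg.norm(d)
def tri(rs):
    A=sum(np.eye(3)-np.outer(d,d) for o,d in rs);b=sum((np.eye(3)-np.outer(d,d))@o for o,d in rs)
    X=np.linalg.solve(A,b); return X,[float(np.linalg.norm((np.eye(3)-np.outer(d,d))@(X-o))) for o,d in rs]
def atz(c,p,z):
    o,d=ray(c,p); return o+d*(z-o[2])/d[2]
def proj(c,X):
    return cv2.projectPoints(np.array(X,float).reshape(-1,3),cv2.Rodrigues(np.array(c['R'],float))[0],np.array(c['t'],float),K(c),np.array(c['dist_coeffs'],float))[0].reshape(-1,2)
def save(n,im): cv2.imwrite('pics/'+n+'.png',cv2.cvtColor(im,cv2.COLOR_RGB2BGR))
E
python3 - <<'E'
from h import *
np.set_printoptions(precision=1,suppress=True)
ims={}
for n in ['scene','top','wrist']:
    im=get_image(n);ims[n]=im
    c=camera_model(n);print(n,-np.array(c['R']).T@np.array(c['t']),c['fovy'])
    for q in ['wrench','wrench_collar','wrench_bar','holder','latch_pad','fork','fork_seat','housing','oil_bottle','cover_disc','driver']:
        print(n,q,[(np.round(a['at']).tolist(),round(a['p'],2)) for a in landmark_of(n,q)][:4])
save('scene',ims['scene']);save('top',ims['top'])
E
```

```text
pics
scene [1461.6  274.8 1216.6] 43.3592279279347
scene wrench []
scene wrench_collar [([320.0, 227.0], 0.65)]
scene wrench_bar [([314.0, 217.0], 0.96)]
scene holder [([402.0, 218.0], 0.95), ([315.0, 251.0], 0.83), ([334.0, 193.0], 0.81)]
scene latch_pad [([331.0, 150.0], 0.67), ([400.0, 175.0], 0.65), ([334.0, 282.0], 0.52), ([216.0, 137.0], 0.52)]
scene fork [([222.0, 231.0], 0.61)]
scene fork_seat [([219.0, 203.0], 0.89)]
scene housing [([421.0, 280.0], 0.7)]
scene oil_bottle [([269.0, 307.0], 0.94)]
scene cover_disc [([279.0, 186.0], 0.67)]
scene driver [([167.0, 205.0], 0.49)]
top [ 327.7   20.2 1573.9] 42.966508263739556
top wrench [([242.0, 220.0], 0.87)]
top wrench_collar [([244.0, 211.0], 0.85)]
top wrench_bar [([241.0, 208.0], 0.77)]
top holder [([242.0, 300.0], 0.89), ([168.0, 285.0], 0.83), ([360.0, 282.0], 0.82), ([215.0, 140.0], 0.57)]
top latch_pad [([386.0, 297.0], 0.66), ([254.0, 321.0], 0.58), ([215.0, 151.0], 0.55), ([175.0, 304.0], 0.47)]
top fork [([331.0, 213.0], 0.84)]
top fork_seat [([343.0, 206.0], 0.89)]
top housing [([142.0, 214.0], 0.57)]
top oil_bottle [([264.0, 150.0], 0.95), ([240.0, 210.0], 0.53)]
top cover_disc [([306.0, 292.0], 0.67)]
top driver [([411.0, 232.0], 0.72)]
wrist [166.3 554.3 373.9] 65.49456560468425
wrist wrench []
wrist wrench_collar []
wrist wrench_bar []
wrist holder [([191.0, 330.0], 0.87)]
wrist latch_pad [([90.0, 388.0], 0.66)]
wrist fork []
wrist fork_seat []
wrist housing []
wrist oil_bottle []
wrist cover_disc []
wrist driver []
```

Run:
```python
import cv2
for n,b in [('top',(90,110,470,350)),('scene',(110,90,510,350))]:
    x0,y0,x1,y1=b
    i=cv2.imread(f'pics/{n}.png')[y0:y1,x0:x1];cv2.imwrite(f'pics/{n}_c.png',cv2.resize(i,None,fx=2,fy=2,interpolation=cv2.INTER_CUBIC))
```

```text
(no output)
```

View pics/top_c.png

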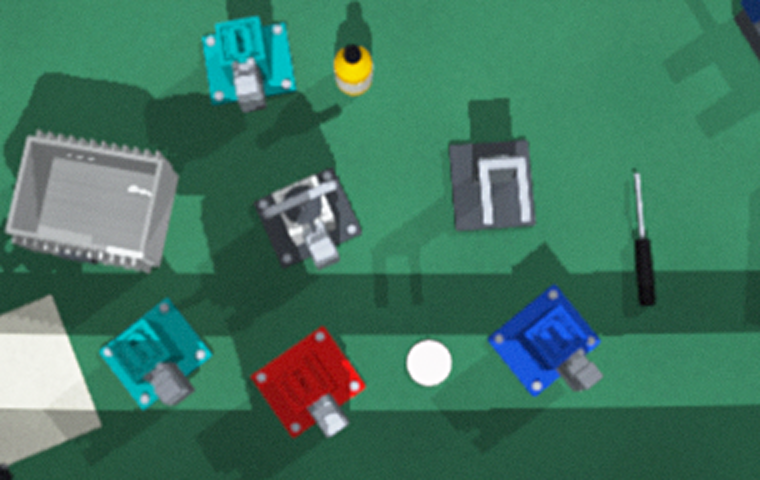

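View pics/scene_c.png

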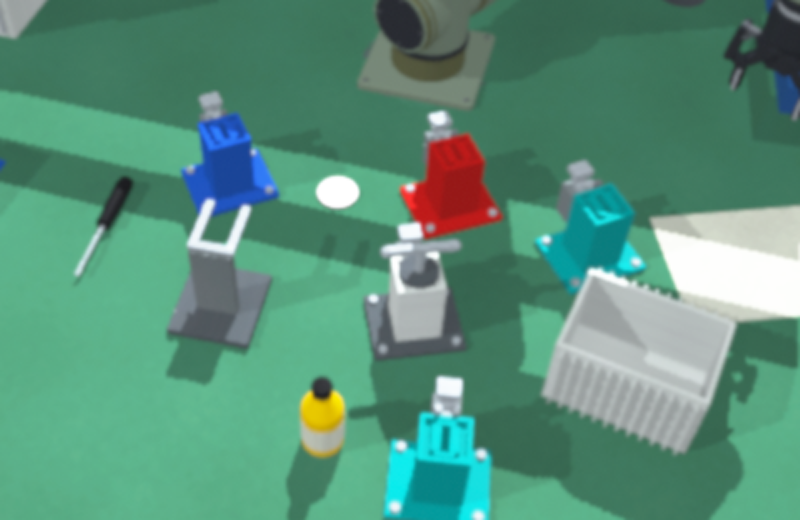

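Top crop: the wrench's silver holder is at full pixel (242,218), with its pad at about (250,234). The look-alikes are turquoise (215,140) and (168,287), red (244,300) and blue (362,283). The fork is at (340,203), open towards the bottom of the image (-x). In the scene view the silver holder is at (318,245). I choose the silver one with the T-handle.

Run:
```python
from h import *
np.set_printoptions(precision=1,suppress=True)
ct,cs=camera_model('top'),camera_model('scene')
def f(n,a,b): 
    X,e=tri([ray(ct,a),ray(cs,b)]);print(n,X,np.round(e,1));return X
T=lambda x,y:(90+x/2-.25,110+y/2-.25)
S=lambda x,y:(110+x/2-.25,90+y/2-.25)
f('bar',(241,208),(314,217)); f('collar',(244,211),(320,227)); f('seat',(343,206),(219,203))
f('barL',T(268,213),S(462,245));f('barR',T(335,187),S(386,251))
f('pad',T(319,242),S(411,232))
for n,p in [('barL',T(268,213)),('barR',T(335,187))]: print(n,atz(ct,p,168))
for n,p in [('padtop',T(319,242))]: print(n,atz(ct,p,127))
for p in [T(482,160),T(525,158),T(489,223),T(527,220)]: print('prong',atz(ct,p,140))
for p in [T(258,208),T(326,175),T(354,229),T(287,262)]: print('base',atz(ct,p,10))
print(atz(ct,T(352,55),130),atz(ct,T(240,40),118))
print(manip.observe())
```

```text
bar [575.8 111.9 157.8] [5.9 5.9]
collar [572.4 117.9 115.2] [5.8 5.8]
seat [ 584.1 -160.4  133.4] [0.5 0.5]
barL [549.9 166.9 167.3] [4. 4.]
barR [585.9  75.6 164.3] [1.9 1.9]
pad [516.1  95.9 132.8] [0.5 0.5]
barL [550.5 162.9 168. ]
barR [585.6  73.6 168. ]
padtop [516.8  96.6 127. ]
prong [ 628.4 -127.1  140. ]
prong [ 631.4 -186.7  140. ]
prong [ 540.8 -135.2  140. ]
prong [ 544.9 -187.4  140. ]
base [583.  193.9  10. ]
base [632.8  93.1  10. ]
base [551.4  51.1  10. ]
base [502.3 149.8  10. ]
[781.5  52.3 130. ] [808.2 212.4 118. ]
{'time': 1.8, 'qpos': array([ 1.1,  0.3,  1.6, -0. ,  1.3, -0. ]), 'qvel': array([ 0.,  0., -0.,  0., -0.,  0.]), 'joint_efforts': array([  0. , -41.5, -23.4,  -0. ,   0. ,  -0. ]), 'ee_pos': array([230.7, 526.7, 231.3]), 'tcp_rot': array([[-0.9,  0.4,  0. ],
       [ 0.4,  0.9,  0. ],
       [-0. ,  0. , -1. ]]), 'wrist_force': array([ 0.4, -0. , -0.4]), 'wrist_torque': array([ 0., -0., -0.]), 'grasp_force': 0.0, 'gripper_width': 85.27760085614271}
```

```bash
cat >> h.py <<'E'
def go(X,yaw_y=None):
    "tool translation and roll to reach world X with tool y at yaw_y (mod pi)"
    s=manip.observe();R=s['tcp_rot'];d=R.T@(np.array(X)-s['ee_pos'])
    a=np.arctan2(R[1,1],R[0,1]);r=0
    if yaw_y is not None: r=-np.degrees((yaw_y-a+np.pi/2)%np.pi-np.pi/2)
    print('go',np.round(d,1),'roll',round(r,1),'yaw now',round(a,3))
E
python3 - <<'E'
from h import *
go([520,80,330],.375); print(camera_model('wrist')['R'])
E
```

```text
go [-444.2 -293.1  -98.7] roll 44.9 yaw now 1.158
[[ 4.00505315e-01  9.16294354e-01  3.86990287e-04]
 [ 8.82082558e-01 -3.85665859e-01  2.70540583e-01]
 [ 2.48044057e-01 -1.08011584e-01 -9.62708493e-01]]
```

Emit:
{"op": "move_arm", "data": {
  "rows": [
    {"gripper": -1, "translation": [-40, -26, -60], "roll": 5},
    {"gripper": -1, "translation": [-90, -60, -99], "roll": 10},
    {"gripper": -1, "translation": [-444, -293, -99], "roll": 45},
    {"gripper": -1, "translation": [-444, -293, -99], "roll": 45},
    {"gripper": -1, "translation": [-444, -293, -99], "roll": 45},
    {"gripper": -1, "translation": [-444, -293, -99], "roll": 45},
    {"gripper": -1, "translation": [-444, -293, -99], "roll": 45},
    {"gripper": -1, "translation": [-444, -293, -99], "roll": 45},
    {"gripper": -1, "translation": [-444, -293, -99], "roll": 45},
    {"gripper": -1, "translation": [-444, -293, -99], "roll": 45},
    {"gripper": -1, "translation": [-444, -293, -99], "roll": 45},
    {"gripper": -1, "translation": [-444, -293, -99], "roll": 45}
  ]
}}

```text
time: 3.3
ee_pos: [519.1, 81.4, 330.4]
tcp_rot: [[-0.366, 0.931, -0.0], [0.931, 0.366, 0.001], [0.001, 0.0, -1.0]]
wrist_force: [0.2, -0.1, 0.2]
gripper_width: 0.5
grasp_force: 0.0
```

Run:
```python
from h import *
np.set_printoptions(precision=2,suppress=True)
s=manip.observe();print(s['time'],s['ee_pos'],s['qpos'])
c=camera_model('wrist');im=get_image('wrist');save('w1',im)
import json;json.dump({k:np.array(v).tolist() for k,v in c.items()},open('w1.json','w'))
for q in ['wrench_collar','wrench_bar','holder','latch_pad']:
    print(q,[(np.round(a['at']).tolist(),round(a['p'],2)) for a in landmark_of('wrist',q)][:4])
```

```text
3.3 [519.15  81.39 330.39] [ 0.13  0.19  1.49  0.    1.46 -0.24]
wrench_collar [([335.0, 168.0], 0.92)]
wrench_bar [([344.0, 174.0], 0.86)]
holder [([136.0, 310.0], 0.95), ([323.0, 156.0], 0.81), ([504.0, 156.0], 0.61), ([159.0, 88.0], 0.59)]
latch_pad [([521.0, 155.0], 0.82), ([50.0, 95.0], 0.59)]
```

View pics/w1.png

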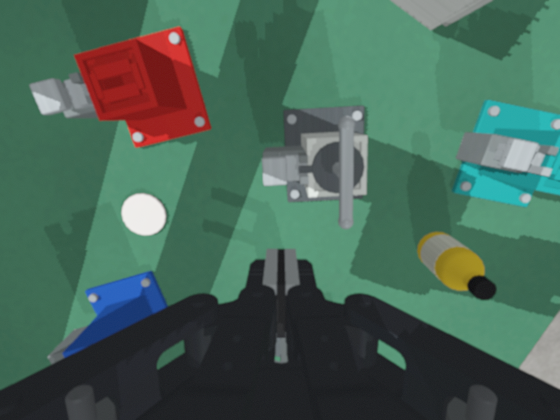

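The wrist view shows the silver holder with its collar at about (337,168) and the bar from (347,115) to (346,225). The ear points left to the latch, whose bright pad is at about (275,167). Red, blue, turquoise, disc and bottle all stand clear.

Run:
```python
from h import *
import json
np.set_printoptions(precision=1,suppress=True)
c=json.load(open('w1.json'));ct=camera_model('top')
for n,p,z in [('bar1',(347.5,119),168),('bar2',(346,223),168),('barc',(346.5,170),168),('collar',(337,168),126),('pad',(275,167),127),('padL',(264,167),127),('padR',(286,167),127),('padT',(275,150),127),('padB',(275,185),127)]: print(n,atz(c,p,z))
sq=np.mean([atz(c,p,118)[:2] for p in [(303,137),(367,135),(367,196),(305,199)]],0);print('top',sq)
print('bar tri',tri([ray(c,(346.5,171)),ray(ct,(90+301/2,110+200/2))]))
cv2.imwrite('pics/w1c.png',cv2.resize(cv2.imread('pics/w1.png')[90:250,240:400],None,fx=4,fy=4,interpolation=cv2.INTER_CUBIC))
```

```text
bar1 [548.9 165.8 168. ]
bar2 [588.7  75.9 168. ]
barc [567.3 123.7 168. ]
collar [567.3 119.  126. ]
pad [505.5  95.9 127. ]
padL [494.6  91.7 127. ]
padR [516.3 100.2 127. ]
padT [499.  112.5 127. ]
padB [512.5  77.8 127. ]
top [567.3 118.1]
bar tri (array([572.5, 120.5, 144.2]), [1.2222714284991059, 1.222271428498985])
```

View pics/w1c.png

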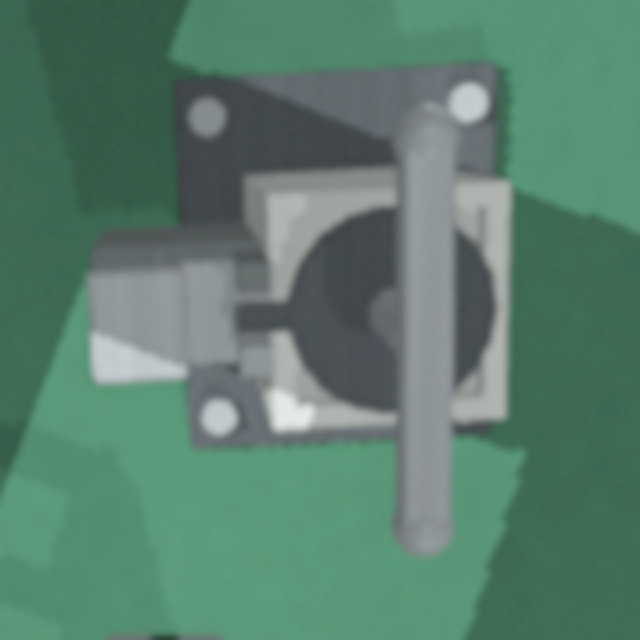

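Run:
```python
from h import *
go([505.5,92.4,145],.415+np.pi/2-.01)
```

```text
go [ 15.7  -8.9 185.5] roll 88.2 yaw now 0.374
```

Emit:
{"op": "move_arm", "data": {
  "rows": [
    {"gripper": -1, "translation": [16, -9, 30], "roll": 88},
    {"gripper": -1, "translation": [16, -9, 60], "roll": 88},
    {"gripper": -1, "translation": [16, -9, 90], "roll": 88},
    {"gripper": -1, "translation": [16, -9, 110], "roll": 88},
    {"gripper": -1, "translation": [16, -9, 130], "roll": 88},
    {"gripper": -1, "translation": [16, -9, 150], "roll": 88},
    {"gripper": -1, "translation": [16, -9, 165], "roll": 88},
    {"gripper": -1, "translation": [16, -9, 175], "roll": 88},
    {"gripper": -1, "translation": [16, -9, 185], "roll": 88},
    {"gripper": -1, "translation": [16, -9, 192], "roll": 88},
    {"gripper": -1, "translation": [16, -9, 197], "roll": 88}
  ]
}}

```text
time: 4.92
ee_pos: [505.7, 91.9, 133.0]
tcp_rot: [[0.917, 0.398, 0.0], [0.398, -0.917, 0.0], [0.0, -0.0, -1.0]]
wrist_force: [1.0, -0.6, -0.7]
gripper_width: 0.3
grasp_force: 0.0
```

Run:
```python
from h import *
s=manip.observe();print(s['qpos'],s['wrist_force'])
save('w2',get_image('wrist'))
```

```text
[1.57426944e-01 3.10685305e-01 1.84859407e+00 9.40054689e-05
 9.82225111e-01 1.31902732e+00] [ 0.9675849  -0.57520759 -0.71608736]
```

View pics/w2.png

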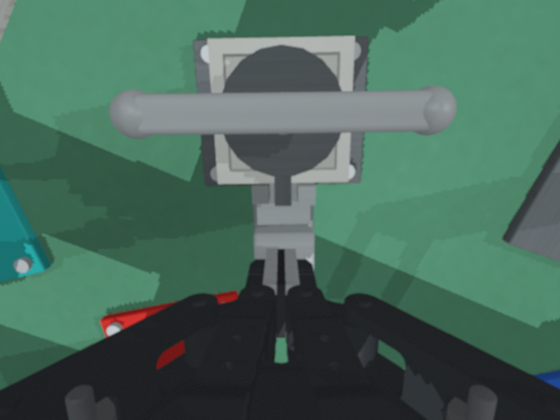

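The shut fingers are centred over the latch (column 283), just short of the pad, and the bar and collar are clear. Pressing down.

Emit:
{"op": "move_arm", "data": {
  "rows": [
    {"gripper": -1, "translation": [0, 0, 4], "roll": 0},
    {"gripper": -1, "translation": [0, 0, 7], "roll": 0},
    {"gripper": -1, "translation": [0, 0, 9], "roll": 0},
    {"gripper": -1, "translation": [0, 0, 11], "roll": 0}
  ]
}}

```text
time: 5.48
ee_pos: [505.8, 91.8, 122.6]
tcp_rot: [[0.918, 0.396, 0.001], [0.396, -0.918, 0.0], [0.001, 0.0, -1.0]]
wrist_force: [-0.5, 0.1, 3.2]
gripper_width: -0.0
grasp_force: 1.8
```

Emit:
{"op": "move_arm", "data": {
  "rows": [
    {"gripper": -1, "translation": [0, 0, 2], "roll": 0},
    {"gripper": -1, "translation": [0, 0, 3.5], "roll": 0},
    {"gripper": -1, "translation": [0, 0, 5], "roll": 0},
    {"gripper": -1, "translation": [0, 0, 5], "roll": 0}
  ]
}}

```text
time: 5.98
ee_pos: [505.7, 91.8, 117.1]
tcp_rot: [[0.918, 0.396, 0.0], [0.396, -0.918, 0.0], [0.0, 0.0, -1.0]]
wrist_force: [0.5, 0.2, 0.7]
gripper_width: 0.1
grasp_force: 0.8
```

Emit:
{"op": "move_arm", "data": {
  "rows": [
    {"gripper": -1, "translation": [0, 0, 0.7], "roll": 0},
    {"gripper": -1, "translation": [0, 0, 1.4], "roll": 0},
    {"gripper": -1, "translation": [0, 0, 1.4], "roll": 0}
  ]
}}

```text
time: 6.35
ee_pos: [505.8, 91.8, 117.0]
tcp_rot: [[0.918, 0.396, 0.001], [0.396, -0.918, 0.0], [0.001, 0.0, -1.0]]
wrist_force: [-2.3, 0.1, 9.2]
gripper_width: -0.0
grasp_force: 4.9
```

Emit:
{"op": "move_arm", "data": {
  "rows": [
    {"gripper": -1, "translation": [0, 0, 1], "roll": 0},
    {"gripper": -1, "translation": [0, 0, 1], "roll": 0}
  ]
}}

```text
time: 6.6
ee_pos: [505.8, 91.8, 116.9]
tcp_rot: [[0.918, 0.396, 0.001], [0.396, -0.918, 0.0], [0.001, 0.0, -1.0]]
wrist_force: [-3.4, -0.9, 16.2]
gripper_width: 0.1
grasp_force: 7.9
```

Run:
```python
from h import *
go([568.2,120.3,240],.415)
```

```text
go [  68.7   -1.4 -123. ] roll 89.6 yaw now -1.163
```

Emit:
{"op": "move_arm", "data": {
  "rows": [
    {"gripper": -1, "translation": [0, 0, -40], "roll": 0},
    {"gripper": -1, "translation": [0, 0, -100], "roll": 0},
    {"gripper": 1, "translation": [30, -1, -123], "roll": -20},
    {"gripper": 1, "translation": [69, -1, -123], "roll": -90.4},
    {"gripper": 1, "translation": [69, -1, -123], "roll": -90.4},
    {"gripper": 1, "translation": [69, -1, -123], "roll": -90.4},
    {"gripper": 1, "translation": [69, -1, -123], "roll": -90.4},
    {"gripper": 1, "translation": [69, -1, -123], "roll": -90.4},
    {"gripper": 1, "translation": [69, -1, -123], "roll": -90.4},
    {"gripper": 1, "translation": [69, -1, -123], "roll": -90.4},
    {"gripper": 1, "translation": [69, -1, -123], "roll": -90.4}
  ]
}}

```text
time: 7.98
ee_pos: [568.3, 120.1, 237.2]
tcp_rot: [[-0.406, 0.914, -0.001], [0.914, 0.406, -0.0], [0.0, -0.001, -1.0]]
wrist_force: [0.5, -0.1, -0.1]
gripper_width: 85.5
grasp_force: 0.0
```

Run:
```python
from h import *
np.set_printoptions(precision=2,suppress=True)
s=manip.observe();print(s['ee_pos'],s['qpos'],s['time'])
c=camera_model('wrist');save('w3',get_image('wrist'))
import json;json.dump({k:np.array(v).tolist() for k,v in c.items()},open('w3.json','w'))
print(landmark_of('wrist','wrench_bar')[:1],landmark_of('wrist','latch_pad')[:1])
print(proj(c,[[568.2,120.3,168],[568-45*.403,120+45*.915,168],[568+45*.403,120-45*.915,168]]))
```

```text
[568.33 120.08 237.16] [ 0.19  0.33  1.54  0.    1.28 -0.23] 7.975
[{'at': [284.0, 219.1], 'p': 0.74}] [{'at': [199.2, 199.8], 'p': 0.84}]
[[282.76 222.6 ]
 [282.66 156.39]
 [282.01 282.53]]
```

View pics/w3.png

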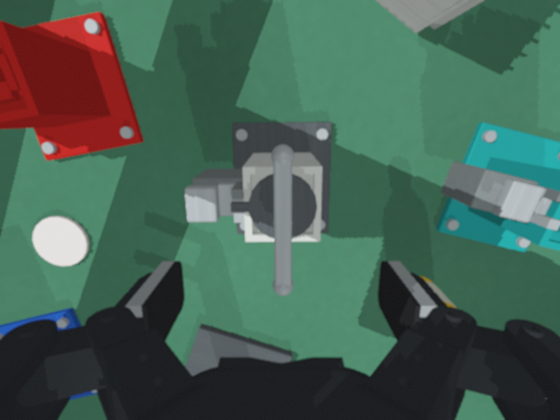

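The bar runs from (282.5,155) to (284,288) and is centred at column 283, as predicted. Descend and grip.

Emit:
{"op": "move_arm", "data": {
  "rows": [
    {"gripper": 1, "translation": [0, 0, 30], "roll": 0},
    {"gripper": 1, "translation": [0, 0, 60], "roll": 0},
    {"gripper": 1, "translation": [0, 0, 78], "roll": 0},
    {"gripper": 1, "translation": [0, 0, 84], "roll": 0},
    {"gripper": 0, "translation": [0, 0, 84], "roll": 0},
    {"gripper": -0.5, "translation": [0, 0, 84], "roll": 0},
    {"gripper": -1, "translation": [0, 0, 84], "roll": 0},
    {"gripper": -1, "translation": [0, 0, 84], "roll": 0},
    {"gripper": -1, "translation": [0, 0, 84], "roll": 0},
    {"gripper": -1, "translation": [0, 0, 84], "roll": 0}
  ]
}}

```text
time: 9.38
ee_pos: [569.1, 120.2, 154.6]
tcp_rot: [[-0.403, 0.915, 0.002], [0.915, 0.403, 0.0], [-0.0, 0.002, -1.0]]
wrist_force: [-0.1, 0.6, 3.8]
gripper_width: 10.6
grasp_force: 60.2
```

Emit:
{"op": "move_arm", "data": {
  "rows": [
    {"gripper": -1, "translation": [0, 0, -1], "roll": 0},
    {"gripper": -1, "translation": [0, 0, -3], "roll": 0},
    {"gripper": -1, "translation": [0, 0, -5], "roll": 0},
    {"gripper": -1, "translation": [0, 0, -5], "roll": 0}
  ]
}}

```text
time: 9.88
ee_pos: [568.1, 120.0, 157.7]
tcp_rot: [[-0.403, 0.915, -0.002], [0.915, 0.403, -0.0], [0.0, -0.002, -1.0]]
wrist_force: [1.6, 0.1, -9.8]
gripper_width: 10.6
grasp_force: 59.6
```

Emit:
{"op": "move_arm", "data": {
  "rows": [
    {"gripper": -1, "translation": [0, 0, 0], "roll": -4},
    {"gripper": -1, "translation": [0, 0, 0], "roll": -8},
    {"gripper": -1, "translation": [0, 0, 0], "roll": -12},
    {"gripper": -1, "translation": [0, 0, 0], "roll": -16},
    {"gripper": -1, "translation": [0, 0, 0], "roll": -18},
    {"gripper": -1, "translation": [0, 0, 0], "roll": -18}
  ]
}}

```text
time: 10.62
ee_pos: [567.8, 120.2, 157.8]
tcp_rot: [[-0.666, 0.746, -0.002], [0.746, 0.666, 0.0], [0.002, -0.002, -1.0]]
wrist_force: [1.4, 2.1, -14.4]
gripper_width: 10.4
grasp_force: 59.1
```

Run:
```python
from h import *
s=manip.observe();print(s['wrist_force'],s['wrist_torque'],s['qpos'])
```

```text
[  1.41029505   2.07430813 -14.40992971] [ 0.37709571 -0.37074758 -0.01369588] [ 1.88497686e-01  3.83894396e-01  1.66149240e+00  5.88258104e-04
  1.09855056e+00 -5.39944851e-01]
```

Emit:
{"op": "move_arm", "data": {
  "rows": [
    {"gripper": -1, "translation": [0, 0, 0], "roll": -2},
    {"gripper": -1, "translation": [0, 0, 0], "roll": -5},
    {"gripper": -1, "translation": [0, 0, 0], "roll": -5}
  ]
}}

```text
time: 11.0
ee_pos: [567.8, 120.1, 157.8]
tcp_rot: [[-0.728, 0.685, -0.002], [0.685, 0.728, -0.0], [0.002, -0.002, -1.0]]
wrist_force: [0.8, 1.6, -18.3]
gripper_width: 10.5
grasp_force: 58.5
```

Emit:
{"op": "move_arm", "data": {
  "rows": [
    {"gripper": -1, "translation": [0, 0, 0], "roll": -2},
    {"gripper": -1, "translation": [0, 0, 0], "roll": -5},
    {"gripper": -1, "translation": [0, 0, 0], "roll": -5}
  ]
}}

```text
time: 11.38
ee_pos: [567.7, 119.9, 157.9]
tcp_rot: [[-0.785, 0.619, -0.002], [0.619, 0.785, -0.0], [0.002, -0.002, -1.0]]
wrist_force: [0.7, 1.9, -21.8]
gripper_width: 10.6
grasp_force: 58.3
```

Emit:
{"op": "move_arm", "data": {
  "rows": [
    {"gripper": -1, "translation": [0, 0, 0], "roll": -2},
    {"gripper": -1, "translation": [0, 0, 0], "roll": -5},
    {"gripper": -1, "translation": [0, 0, 0], "roll": -5}
  ]
}}

```text
time: 11.75
ee_pos: [567.7, 119.9, 157.9]
tcp_rot: [[-0.836, 0.548, -0.002], [0.548, 0.836, -0.001], [0.002, -0.002, -1.0]]
wrist_force: [0.5, 2.0, -24.6]
gripper_width: 10.4
grasp_force: 58.3
```

Emit:
{"op": "move_arm", "data": {
  "rows": [
    {"gripper": -1, "translation": [0, 0, 0], "roll": -2},
    {"gripper": -1, "translation": [0, 0, 0], "roll": -5},
    {"gripper": -1, "translation": [0, 0, 0], "roll": -5}
  ]
}}

```text
time: 12.12
ee_pos: [567.7, 119.8, 157.9]
tcp_rot: [[-0.881, 0.473, -0.003], [0.473, 0.881, -0.001], [0.002, -0.002, -1.0]]
wrist_force: [0.6, 1.1, -25.5]
gripper_width: 10.5
grasp_force: 58.3
```

Emit:
{"op": "move_arm", "data": {
  "rows": [
    {"gripper": -1, "translation": [0, 0, 1.2], "roll": -2},
    {"gripper": -1, "translation": [0, 0, 1.2], "roll": -4},
    {"gripper": -1, "translation": [0, 0, 1.2], "roll": -4}
  ]
}}

```text
time: 12.5
ee_pos: [568.0, 119.8, 157.9]
tcp_rot: [[-0.912, 0.41, -0.001], [0.41, 0.912, -0.0], [0.001, -0.001, -1.0]]
wrist_force: [-1.6, 0.4, -18.6]
gripper_width: 10.9
grasp_force: 59.2
```

Emit:
{"op": "move_arm", "data": {
  "rows": [
    {"gripper": -1, "translation": [0, 0, 0], "roll": -2},
    {"gripper": -1, "translation": [0, 0, 0], "roll": -5},
    {"gripper": -1, "translation": [0, 0, 0], "roll": -5}
  ]
}}

```text
time: 12.88
ee_pos: [568.5, 120.0, 157.9]
tcp_rot: [[-0.944, 0.329, -0.0], [0.329, 0.944, -0.0], [0.0, -0.0, -1.0]]
wrist_force: [-1.9, -0.9, -17.9]
gripper_width: 10.5
grasp_force: 59.3
```

Emit:
{"op": "move_arm", "data": {
  "rows": [
    {"gripper": -1, "translation": [0, 0, 0], "roll": -2},
    {"gripper": -1, "translation": [0, 0, 0], "roll": -5},
    {"gripper": -1, "translation": [0, 0, 0], "roll": -5}
  ]
}}

```text
time: 13.25
ee_pos: [568.8, 120.1, 158.0]
tcp_rot: [[-0.969, 0.246, 0.001], [0.246, 0.969, 0.0], [-0.001, 0.0, -1.0]]
wrist_force: [-2.3, -0.3, -17.8]
gripper_width: 10.6
grasp_force: 59.4
```

Emit:
{"op": "move_arm", "data": {
  "rows": [
    {"gripper": -1, "translation": [0, 0, 0], "roll": -2},
    {"gripper": -1, "translation": [0, 0, 0], "roll": -5},
    {"gripper": -1, "translation": [0, 0, 0], "roll": -5}
  ]
}}

```text
time: 13.62
ee_pos: [569.1, 120.1, 158.1]
tcp_rot: [[-0.987, 0.161, 0.001], [0.161, 0.987, 0.0], [-0.001, 0.0, -1.0]]
wrist_force: [-1.6, -0.2, -16.3]
gripper_width: 10.7
grasp_force: 59.6
```

Emit:
{"op": "move_arm", "data": {
  "rows": [
    {"gripper": -1, "translation": [0, 0, 0], "roll": -2},
    {"gripper": -1, "translation": [0, 0, 0], "roll": -5},
    {"gripper": -1, "translation": [0, 0, 0], "roll": -5}
  ]
}}

```text
time: 14.0
ee_pos: [569.5, 120.2, 158.3]
tcp_rot: [[-0.997, 0.074, 0.002], [0.074, 0.997, 0.0], [-0.002, 0.0, -1.0]]
wrist_force: [-0.1, -0.1, -14.1]
gripper_width: 10.5
grasp_force: 59.8
```

Emit:
{"op": "move_arm", "data": {
  "rows": [
    {"gripper": -1, "translation": [0, 0, 0], "roll": -2},
    {"gripper": -1, "translation": [0, 0, 0], "roll": -5},
    {"gripper": -1, "translation": [0, 0, 0], "roll": -5}
  ]
}}

```text
time: 14.38
ee_pos: [569.3, 120.4, 159.5]
tcp_rot: [[-1.0, -0.013, 0.002], [-0.013, 1.0, 0.001], [-0.002, 0.001, -1.0]]
wrist_force: [-1.9, -0.9, -4.4]
gripper_width: 10.5
grasp_force: 61.2
```

Emit:
{"op": "move_arm", "data": {
  "rows": [
    {"gripper": -1, "translation": [0, 0, -1.5], "roll": 0},
    {"gripper": -1, "translation": [0, 0, -1.5], "roll": 0}
  ]
}}

```text
time: 14.62
ee_pos: [569.1, 120.4, 160.6]
tcp_rot: [[-1.0, -0.013, 0.002], [-0.013, 1.0, 0.001], [-0.002, 0.001, -1.0]]
wrist_force: [-1.5, -0.3, -2.2]
gripper_width: 10.6
grasp_force: 61.4
```

Emit:
{"op": "move_arm", "data": {
  "rows": [
    {"gripper": -1, "translation": [0, 0, -1.5], "roll": 0},
    {"gripper": -1, "translation": [0, 0, -3], "roll": 0},
    {"gripper": -1, "translation": [0, 0, -3], "roll": 0}
  ]
}}

```text
time: 15.0
ee_pos: [568.9, 120.2, 162.5]
tcp_rot: [[-1.0, -0.013, 0.001], [-0.013, 1.0, 0.0], [-0.001, 0.0, -1.0]]
wrist_force: [-0.6, -0.9, -2.6]
gripper_width: 10.9
grasp_force: 61.4
```

Emit:
{"op": "move_arm", "data": {
  "rows": [
    {"gripper": -1, "translation": [0, 0, -3], "roll": 0},
    {"gripper": -1, "translation": [0, 0, -6], "roll": 0},
    {"gripper": -1, "translation": [0, 0, -9], "roll": 0},
    {"gripper": -1, "translation": [0, 0, -12], "roll": 0},
    {"gripper": -1, "translation": [0, 0, -12], "roll": 0}
  ]
}}

```text
time: 15.62
ee_pos: [568.9, 120.1, 174.6]
tcp_rot: [[-1.0, -0.013, 0.001], [-0.013, 1.0, 0.0], [-0.001, 0.0, -1.0]]
wrist_force: [0.4, 0.7, -3.4]
gripper_width: 10.8
grasp_force: 61.3
```

Emit:
{"op": "move_arm", "data": {
  "rows": [
    {"gripper": -1, "translation": [0, 0, -8], "roll": 0},
    {"gripper": -1, "translation": [0, 0, -20], "roll": 0},
    {"gripper": -1, "translation": [0, 0, -34], "roll": 0},
    {"gripper": -1, "translation": [0, 0, -48], "roll": 0},
    {"gripper": -1, "translation": [0, 0, -62], "roll": 0},
    {"gripper": -1, "translation": [0, 0, -76], "roll": 0},
    {"gripper": -1, "translation": [0, 0, -90], "roll": 0},
    {"gripper": -1, "translation": [0, 0, -104], "roll": 0},
    {"gripper": -1, "translation": [0, 0, -118], "roll": 0},
    {"gripper": -1, "translation": [0, 0, -130], "roll": 0},
    {"gripper": -1, "translation": [0, 0, -136], "roll": 0},
    {"gripper": -1, "translation": [0, 0, -136], "roll": 0}
  ]
}}

```text
time: 17.12
ee_pos: [568.7, 120.1, 310.5]
tcp_rot: [[-1.0, -0.013, 0.001], [-0.013, 1.0, 0.0], [-0.001, 0.0, -1.0]]
wrist_force: [-0.2, 0.1, -3.5]
gripper_width: 10.5
grasp_force: 61.3
```

Run:
```python
from h import *
s=manip.observe();print(s['qpos'],s['wrist_force'])
go([500,-160,310],.09)
```

```text
[ 1.88282123e-01  2.92349169e-01  1.40629430e+00  7.23176466e-05
  1.44235277e+00 -1.39555942e+00] [-0.19968066  0.12545018 -3.49022421]
go [  72.4 -279.2    0.4] roll 85.6 yaw now 1.584
```

Emit:
{"op": "move_arm", "data": {
  "rows": [
    {"gripper": -1, "translation": [8, -30, 0], "roll": 9},
    {"gripper": -1, "translation": [16, -62, 0], "roll": 18},
    {"gripper": -1, "translation": [25, -95, 0], "roll": 27},
    {"gripper": -1, "translation": [33, -128, 0], "roll": 36},
    {"gripper": -1, "translation": [42, -161, 0], "roll": 45},
    {"gripper": -1, "translation": [50, -194, 0], "roll": 54},
    {"gripper": -1, "translation": [58, -226, 0], "roll": 63},
    {"gripper": -1, "translation": [66, -255, 0], "roll": 72},
    {"gripper": -1, "translation": [72, -279, 0], "roll": 80},
    {"gripper": -1, "translation": [72, -279, 0], "roll": 85.5},
    {"gripper": -1, "translation": [72, -279, 0], "roll": 85.5}
  ]
}}

```text
time: 18.5
ee_pos: [499.8, -160.0, 309.6]
tcp_rot: [[-0.092, 0.996, -0.001], [0.996, 0.092, 0.001], [0.001, -0.001, -1.0]]
wrist_force: [0.2, -0.3, -2.8]
gripper_width: 10.7
grasp_force: 61.3
```

Run:
```python
from h import *
import json
np.set_printoptions(precision=1,suppress=True)
s=manip.observe();print(s['ee_pos'],s['qpos'],s['wrist_force'])
c=camera_model('wrist');save('w4',get_image('wrist'));json.dump({k:np.array(v).tolist() for k,v in c.items()},open('w4.json','w'))
for q in ['fork_seat','wrench_collar']:
  for n in ['wrist','top','scene']:
    if n!='wrist': save(n+'4',get_image(n))
    L=landmark_of(n,q)[:2]; print(q,n,[(a['at'],a['p']) for a in L])
    if L and q=='fork_seat': print(atz(c if n=='wrist' else camera_model(n),L[0]['at'],140))
```

```text
[ 499.8 -160.   309.6] [-0.3  0.2  1.5  0.   1.4 -0.4] [ 0.2 -0.3 -2.8]
fork_seat wrist [([367.7, 196.6], 0.93), ([175.6, 83.3], 0.75)]
[ 583.7 -158.3  140. ]
fork_seat top [([342.2, 206.3], 0.92), ([356.9, 225.9], 0.36)]
[ 582.2 -157.8  140. ]
fork_seat scene [([219.1, 201.8], 0.65)]
[ 585.2 -158.6  140. ]
wrench_collar wrist []
wrench_collar top [([265.3, 147.0], 0.44), ([350.6, 229.1], 0.42)]
wrench_collar scene [([225.9, 142.3], 0.63)]
```

View pics/w4.png

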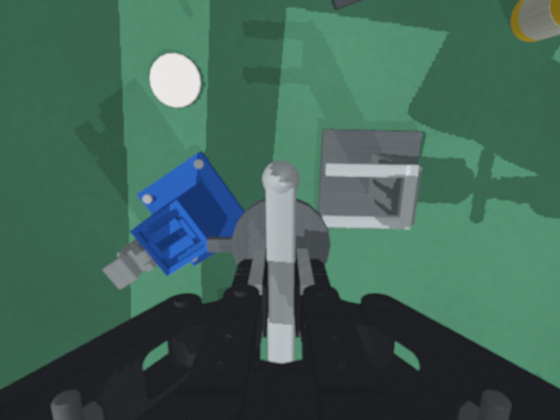

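The wrench hangs in the gripper, its collar about (281,245) and ear to the left. The fork's prongs are at rows 170 and 222, columns 325–417, with the gap centre at about (368,197). The blue look-alike lies under the collar, so I will go in from above at the seat.

Run:
```python
from h import *
import json
np.set_printoptions(precision=1,suppress=True)
c=json.load(open('w4.json'))
for n,p,z in [('collarL',(232,246),277),('collarR',(329,246),277),('collarTop',(281,197),281),('up_in',(368,176),140),('up_out',(368,164),140),('lo_in',(368,216.5),140),('lo_out',(368,228.5),140),('endL',(324,196),140),('crossR',(405,196),140),('upL',(330,170),140),('upR',(410,170),140)]: print(n,atz(c,p,z))
print(proj(c,[[499.8,-160,281],[499.8-.092*28,-160+.996*28,281]]))
go([583.5,-158.3,309.6],.09)
```

```text
collarL [ 470.7 -165.2  277. ]
collarR [ 526.2 -160.   277. ]
collarTop [ 495.9 -132.8  281. ]
up_in [ 580.6 -138.1  140. ]
up_out [ 578.7 -126.7  140. ]
lo_in [ 587.3 -178.4  140. ]
lo_out [ 589.4 -190.9  140. ]
endL [ 541.  -161.6  140. ]
crossR [ 619.7 -154.3  140. ]
upL [ 543.4 -135.7  140. ]
upR [ 619.5 -128.7  140. ]
[[283.4 244.6]
 [283.5 196. ]]
go [-6.2 83.   0.6] roll 0.1 yaw now 0.092
```

Emit:
{"op": "move_arm", "data": {
  "rows": [
    {"gripper": -1, "translation": [-2, 28, 0], "roll": 0},
    {"gripper": -1, "translation": [-4, 56, 0], "roll": 0},
    {"gripper": -1, "translation": [-6, 76, 0], "roll": 0},
    {"gripper": -1, "translation": [-6, 84, 0], "roll": 0},
    {"gripper": -1, "translation": [-6, 84, 0], "roll": 0},
    {"gripper": -1, "translation": [-6, 84, 12], "roll": 0},
    {"gripper": -1, "translation": [-6, 84, 22], "roll": 0},
    {"gripper": -1, "translation": [-6, 84, 22], "roll": 0}
  ]
}}

```text
time: 20.05
ee_pos: [583.3, -158.0, 286.8]
tcp_rot: [[-0.091, 0.996, -0.003], [0.996, 0.091, 0.001], [0.001, -0.003, -1.0]]
wrist_force: [0.5, 0.3, -3.5]
gripper_width: 10.5
grasp_force: 61.2
```

Run:
```python
from h import *
np.set_printoptions(precision=1,suppress=True)
im=get_image('scene');save('s5',im)
x,y=220,180
cv2.imwrite('pics/s5c.png',cv2.resize(cv2.imread('pics/s5.png')[110:270,140:300],None,fx=3.7,fy=3.7,interpolation=cv2.INTER_CUBIC))
go([583.5,-158.3,182])
```

```text
go [ -0.2  -0.2 105.6] roll 0 yaw now 0.091
```

View pics/s5c.png

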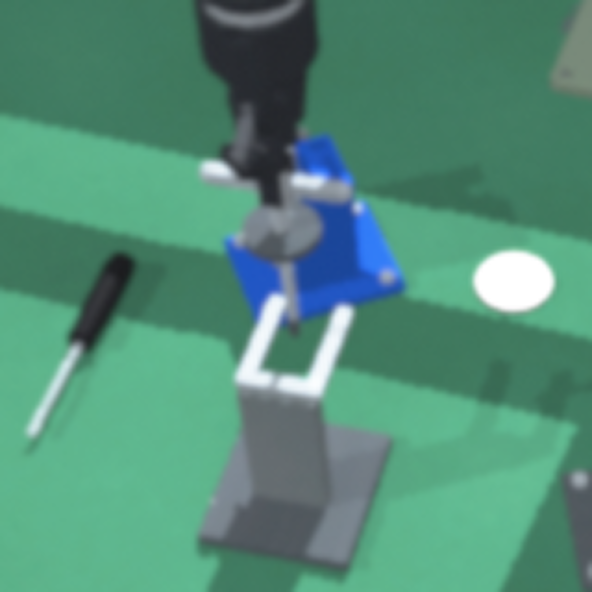

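The scene crop shows the wrench hanging upright, its tip at crop (293,328) between the prongs and a little left of their middle. I check this by projection.

Run:
```python
from h import *
np.set_printoptions(precision=1,suppress=True)
c=camera_model('scene')
P=[[583.5,-158.3,140],[583,-158,145],[582,-158,258],[545,-129,140],[541,-187,140],[628,-127,140]]
print((proj(c,P)-[140,110]+.5)*3.7-.5)
```

```text
[[295.2 339.5]
 [295.3 334.6]
 [282.3 224.5]
 [350.3 311.3]
 [279.9 291.2]
 [313.7 392.7]]
```

Emit:
{"op": "move_arm", "data": {
  "rows": [
    {"gripper": -1, "translation": [0, 0, 10], "roll": 0},
    {"gripper": -1, "translation": [0, 0, 22], "roll": 0},
    {"gripper": -1, "translation": [0, 0, 34], "roll": 0},
    {"gripper": -1, "translation": [0, 0, 46], "roll": 0},
    {"gripper": -1, "translation": [0, 0, 58], "roll": 0},
    {"gripper": -1, "translation": [0, 0, 70], "roll": 0},
    {"gripper": -1, "translation": [0, 0, 80], "roll": 0},
    {"gripper": -1, "translation": [0, 0, 80], "roll": 0}
  ]
}}

```text
time: 21.1
ee_pos: [583.9, -158.0, 207.1]
tcp_rot: [[-0.091, 0.996, -0.002], [0.996, 0.091, 0.001], [0.001, -0.002, -1.0]]
wrist_force: [0.0, 0.1, -4.0]
gripper_width: 10.8
grasp_force: 61.2
```

Emit:
{"op": "move_arm", "data": {
  "rows": [
    {"gripper": -1, "translation": [0, 0, 8], "roll": 0},
    {"gripper": -1, "translation": [0, 0, 16], "roll": 0},
    {"gripper": -1, "translation": [0, 0, 24], "roll": 0},
    {"gripper": -1, "translation": [0, 0, 26], "roll": 0},
    {"gripper": -1, "translation": [0, 0, 26], "roll": 0}
  ]
}}

```text
time: 21.72
ee_pos: [584.5, -158.1, 182.1]
tcp_rot: [[-0.091, 0.996, -0.0], [0.996, 0.091, 0.0], [0.0, -0.0, -1.0]]
wrist_force: [-0.1, 0.3, -3.5]
gripper_width: 10.9
grasp_force: 61.3
```

Emit:
{"op": "move_arm", "data": {
  "rows": [
    {"gripper": -1, "translation": [0, 0, 2], "roll": 0},
    {"gripper": -1, "translation": [0, 0, 3.5], "roll": 0},
    {"gripper": -1, "translation": [0, 0, 3.5], "roll": 0}
  ]
}}

```text
time: 22.1
ee_pos: [584.4, -158.1, 178.6]
tcp_rot: [[-0.091, 0.996, -0.0], [0.996, 0.091, 0.0], [0.0, -0.0, -1.0]]
wrist_force: [-0.4, -0.4, -3.2]
gripper_width: 10.8
grasp_force: 61.3
```

Emit:
{"op": "move_arm", "data": {
  "rows": [
    {"gripper": -1, "translation": [0, 0, 1], "roll": 0},
    {"gripper": -1, "translation": [0, 0, 2], "roll": 0},
    {"gripper": -1, "translation": [0, 0, 2], "roll": 0}
  ]
}}

```text
time: 22.48
ee_pos: [584.5, -158.1, 176.7]
tcp_rot: [[-0.091, 0.996, 0.0], [0.996, 0.091, 0.0], [0.0, 0.0, -1.0]]
wrist_force: [0.7, 0.2, -4.4]
gripper_width: 10.6
grasp_force: 61.4
```

Emit:
{"op": "move_arm", "data": {
  "rows": [
    {"gripper": -1, "translation": [0, 0, 0.8], "roll": 0},
    {"gripper": -1, "translation": [0, 0, 0.8], "roll": 0}
  ]
}}

```text
time: 22.72
ee_pos: [584.5, -158.1, 176.6]
tcp_rot: [[-0.091, 0.996, 0.001], [0.996, 0.091, -0.0], [-0.0, 0.001, -1.0]]
wrist_force: [-1.0, 0.3, 1.0]
gripper_width: 10.8
grasp_force: 62.0
```

Contact came at the predicted height (176.6). I open slowly and then withdraw straight up.

Emit:
{"op": "move_arm", "data": {
  "rows": [
    {"gripper": -1, "translation": [0, 0, 0.4], "roll": 0},
    {"gripper": -0.6, "translation": [0, 0, 0.4], "roll": 0},
    {"gripper": -0.4, "translation": [0, 0, 0.4], "roll": 0},
    {"gripper": -0.2, "translation": [0, 0, 0.4], "roll": 0},
    {"gripper": 0, "translation": [0, 0, 0.4], "roll": 0},
    {"gripper": 0.2, "translation": [0, 0, 0.4], "roll": 0},
    {"gripper": 0.4, "translation": [0, 0, 0.4], "roll": 0},
    {"gripper": 0.4, "translation": [0, 0, 0.4], "roll": 0}
  ]
}}

```text
time: 23.72
ee_pos: [584.5, -158.1, 175.5]
tcp_rot: [[-0.091, 0.996, 0.0], [0.996, 0.091, 0.0], [0.0, 0.0, -1.0]]
wrist_force: [-0.7, -0.8, 0.2]
gripper_width: 59.5
grasp_force: 0.0
```

Emit:
{"op": "move_arm", "data": {
  "rows": [
    {"gripper": 0.4, "translation": [0, 0, -5], "roll": 0},
    {"gripper": 0.4, "translation": [0, 0, -15], "roll": 0},
    {"gripper": 0.4, "translation": [0, 0, -30], "roll": 0},
    {"gripper": 0.4, "translation": [0, 0, -50], "roll": 0},
    {"gripper": 0.4, "translation": [0, 0, -80], "roll": 0},
    {"gripper": 0.4, "translation": [0, 0, -110], "roll": 0},
    {"gripper": 0.4, "translation": [0, 0, -110], "roll": 0}
  ]
}}

```text
time: 24.6
ee_pos: [585.7, -158.5, 289.4]
tcp_rot: [[-0.091, 0.996, 0.007], [0.996, 0.091, -0.002], [-0.003, 0.007, -1.0]]
wrist_force: [-0.3, -0.6, 0.0]
gripper_width: 59.4
grasp_force: 0.0
```

Run:
```python
from h import *
np.set_printoptions(precision=1,suppress=True)
s=manip.observe();print(s['ee_pos'],s['wrist_force'])
save('s6',get_image('scene'));save('t6',get_image('top'));save('w6',get_image('wrist'))
r=lambda n,x,y,k:cv2.resize(cv2.imread(f'pics/{n}.png')[y:y+130,x:x+130],(400,400),interpolation=cv2.INTER_CUBIC)
w=cv2.resize(cv2.imread('pics/w6.png')[60:360,130:430],(400,400))
cv2.imwrite('pics/f6.png',np.hstack([cv2.resize(r('s6',155,120,1),(390,390)),cv2.resize(w,(390,390))]))
```

```text
[ 585.7 -158.5  289.4] [-0.3 -0.6  0. ]
```

View pics/f6.png

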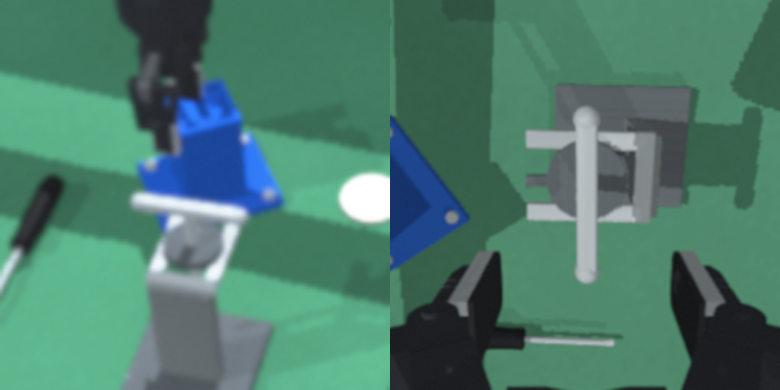

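The wrench hangs upright with its collar level on both prongs and centred between them, and the gripper is clear. Handing in.

Emit:
{"op": "move_arm", "data": {
  "rows": [
    {"gripper": 0.4, "translation": [0, 0, 0], "roll": 0},
    {"gripper": 0.4, "translation": [0, 0, 0], "roll": 0},
    {"gripper": 0.4, "translation": [0, 0, 0], "roll": 0}
  ]
}}

```text
time: 25.12
ee_pos: [584.3, -158.1, 285.0]
tcp_rot: [[-0.091, 0.996, -0.001], [0.996, 0.091, 0.0], [0.0, -0.001, -1.0]]
wrist_force: [0.1, 0.2, -0.4]
gripper_width: 59.7
grasp_force: 0.0
```

```bash
python3 -c "
from h import *
print(manip.job_done())"
```

```text
the job is handed in; nothing more can be done
None
```

I pressed the latch down to its stop, turned the wrench about 67° counter-clockwise until it came free, drew it straight up and hung it in the fork with its collar on both prongs; I handed the job in at about 25 s, and no verdict came back.

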